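# Brush both faces of a boiler baffle plate and refit it reversed

## Task

Lift the baffle plate out of the rack and draw its dark face across the yellow sprung brush bar, then turn it round and draw its copper face across the bar; each stroke runs from the plate's red end to its plain end, right across the face, with the bar kept pushed in by some 6 mm. Then refit the plate on the exchanger housing reversed, copper face out, lowering it over the two locating pins until it is fully home before you let go. Leave the tools, bottles and the loose fitting where they are.

Things in the scene. Friction and masses are not known exactly. Their poses are not given: they have to be found in the camera images.
- plate: aluminium baffle plate, 10 mm thick (x), 110 wide (y), 120 high (z), about 0.35 kg. Origin: centre of its bottom edge, mid-thickness; z up to the plain top edge. +x is the dark grey face, -x the copper face, +y the end with the red stripe, -y the plain end. Starts leaning in the rack, top towards the robot, dark face up and away from the robot. Bottom edge: two open notches (see plate_notch).
- plate_grip (a point): where to grip the plate: mid-thickness, 20 mm below the middle of its top edge (100 mm above its bottom edge); close across the 10 mm, fingers along the plate's height. The rack and cradle rests reach only 60 mm up the plate.
- plate_notch (a point): mouth of the plate notch at plate y = +14 mm on its bottom edge; the other is at y = -36 mm. Each is 16 mm wide, 18 mm deep and goes through the thickness.
- plate_copper (a point): middle of the plate's copper face, 60 mm above its bottom edge, 5 mm from its mid-plane
- rack: black and grey parts rack, fixed, 130 x 132 mm, 90 mm high; origin on the table, x away from the robot. Its rest slopes 26 degrees from vertical, top towards the robot, and holds the plate's lower 60 mm from the robot's side; side cheeks 34 mm high stand 5.5 mm from the plate's ends.
- brush: blue brush block, fixed, 120 mm wide, top 70 mm above the table; origin on the table. Its -x side, turned 50 to 75 degrees to the right of facing the robot, carries the yellow sprung bar, whose brushing side is 57 mm in front of the origin; the block's front face is 2 mm in front of the origin.
- bar_face (a point): foremost point of the yellow bar's brushing side, at its mid-height, 43 mm above the table. The bar is upright and round, 24 mm thick, 54 mm long (16 to 70 mm above the table); it is pushed in along the brush block's +x.
- bar (a joint): how far the yellow bar is pushed in, m: 0 free, 0.012 at its stop; spring of 350 N/m. Halfway in is right; under 3 mm the stroke does not count.
- cradle: white sloping rest, fixed on the housing, 30 degrees from vertical, top towards the robot. Origin: where the plate's origin lies when home, 50 mm above the table; z up the slope, x out of it (away from the robot and up), y along the width. Rest face at x = -5 mm, 60 high; flat sill at z = 0; cheeks 34 mm high, inner sides at y = +-60.5. Home: plate z along z, plate x against x (copper out).
- pin_tip (a point): free end of the brass locating pin at cradle y = -14 mm; the other is at y = +36 mm. Both are 8 mm thick, 10 mm above the sill, parallel to the cradle's x, and stick 24 mm out of the rest face. They enter the plate's notches only with the copper face out.
- housing: aluminium exchanger housing under the cradle, fixed, 150 x 132 mm, up to 58 mm high behind the cradle (robot's side); origin on the table, x away from the robot
- cleaner: bystander: upright blue bottle with white cap, 58 mm wide, 130 tall; origin under its centre
- spray: bystander: upright red spray can, 52 mm wide, 125 tall; origin under its centre
- meter: bystander: orange multimeter lying flat, 130 x 70 x 38 mm (long along its x); origin under its centre
- driver: bystander: screwdriver lying along its x, about 200 mm long, 26 high; origin near its middle
- spanner: bystander: spanner lying along its x, about 180 mm long, 10 high; origin near its middle
- elbow: bystander: small upright brass fitting, 32 mm wide, 45 tall; origin under its centre
Things that resemble listed ones, but are neither listed nor needed, are in the scene too. What is shaped like the plate but pink or turquoise is not meant.

How it is judged:
By the outcome, as a careful person would: the job done as asked, in the order asked, and still so for the second after the job is handed in, with the robot touching nothing.
It also fails if it takes over 72 s, if anything falls off the work surface, if the arm or the gripper's body presses on something with over 40 N, if the wrist force passes 120 N, or if a joint passes its speed limit or range.

## Robot

A 7-joint arm with a two-finger parallel gripper is mounted at the origin on the work surface. World frame = base frame: x ahead of the robot, y to its left, z up, the work surface at z = 0. Lengths are in mm, angles in rad, forces in N, time in s.
With the tool pointing down it reaches from about 400 to 925 mm from the base axis. Payload 4.1 kg.
Tool frame: the origin (TCP) lies midway between the tips of the shut fingers; the grasp point (between the pads) lies 19 mm behind it; z points along the fingers, y is the line along which they close (so a half turn about z gives the same grasp; the last joint's range is limited). The gripper opens to 85 mm and grips with 20 to 120 N. Pads are 22 mm wide; open, the fingers measure 114 mm over their backs; the gripper's body (76 mm by 85 mm) begins 54 mm behind the grasp point. The pads swing forward as they close: fully open they stand 13 mm farther back than shut.
Start: joints at [1.187, 0.398, 0.045, 1.537, -0.019, 1.207, -0.051], TCP at [182.664, -623.841, 231.347] pointing down, gripper open.
Joint ranges: [-2.82, 2.82], [-0.49, 2.23], [-1.37, 1.46], [0, 2.46], [-1.36, 4.5], [0.23, 2], [-2.94, 2.94]. Speed limits (rad/s): [2.57, 2.57, 3.14, 3.14, 3.14, 3.14, 3.14].

## Interface

Orientations are given as a unit quaternion [x, y, z, w].
In Python, from bench import bot gives the robot as it stands.
- The arm moves only by the tool move_arm, never from a script. Its argument "rows" is a list of rows, each an object with "travel": the shift along the tool's x, y, z in units of 40 mm (1.0 is 40 mm), a list of three; "dr": the turn, a rotation vector about the tool's x, y, z in degrees, a list of three. In form: [{"travel": [tx, ty, tz], "dr": [rx, ry, rz]}, ...]. A call has 1 to 20 rows; each row is the pose to reach, as a shift and turn from the pose commanded when the call began, along the tool's axes at that moment; what a row does not reach only later rows make up. A row lasts 1/8 s, in which the tool goes at most 62.5 mm and 10.7 degrees, less where a joint would pass 70% of its speed; a pose out of reach is approached as far as the arm can. A call with a gripper value outside its range is refused whole. "fingers" is the opening, from 0 (shut) to 1 (fully open), set as the call begins (left out, the last holds). The fingers move at their own pace and stop on an object; "force" is the grip in N (left out, the last holds). Time passes only in rows, so rows that repeat a pose let the fingers close. It gives the time, the measured TCP pose, the force, the opening and the grip force at its end, in the units of the state.
- bot.get_obs(): the state, without advancing time (a new reading comes with each control period).
- bot.get_image(name): name is "scene" or "top" or "wrist"; returns (picture, depth): 420x560x3 uint8, red, green, blue; 420x560 float32, mm along the optical axis (not along the pixel's ray), 0 where there is no reading.
- bot.camera_params(name): a dict with "fx", "fy", "cx", "cy" (pixels), "origin" and "rotation" of the camera in the world. Camera axes: x right, y up, looking along -z (the intrinsics and any distortion apply to the point x, -y, -z); pixel columns grow to the right and rows downward; lengths in mm; the calibration is good to about 2 mm. The wrist camera is an equidistant fisheye: a pixel r from the principal point sees the ray r / f radians off the axis. A picture is of the moment at which its call begins: read the wrist's pose just before it. camera_params takes no time and is no camera call; for the wrist camera it gives the pose at the moment of the call.
- bot.close_job(): hands the job in; it is judged then, once.
Trained networks look in the newest picture that a camera, given by its name, has taken for a name from the list of things; names that differ only in an ending like _2 or _b are one class to them, and where a whole thing is asked for, a point or a joint stands for the part that bears it (a point fixed in the world has none). Each returns a list of dicts, best first, with "p" (0 to 1); they miss things now and then, are a little off and sometimes report something else, mostly with a low value. They report only what shows in the picture. A call takes as long as a camera call. They do not tell look-alikes from the thing itself.
- bot.boxes_of(camera, query): "extent" ([left, top, width, height] in pixels, round what is visible of it).
- bot.regions_of(camera, query): "region" (420x560 bool, what is visible of it) and "extent" ([left, top, width, height] in pixels, round what is visible of it).
The state is a dict: "time_s": time; "q": joint angles; "dq": joint speeds; "joint_torque": joint torques, N m; "tool_pos": TCP position; "eef_rot": TCP orientation; "ft_force": force on the tool from outside, world axes, zero at the start; "torque": the same for the moment, N m; "gripper_width": finger opening in mm; "grip_force": force on a finger pad.
Only numpy, scipy, OpenCV 4.12 (cv2) and the standard library are available. Lean on these libraries where they do the work, as an engineer would, in place of code of your own. Each camera call takes 0.05 s, during which the arm holds its last target. There are 200 camera calls.

## Working session

There is one attempt and no reset: what is moved stays moved. The work goes in short steps, Python scripts to look and compute and a tool call to move; the robot and the scene stay as the last step left them, time stands still between calls to the robot, and variables do not carry over. Pictures are saved under pics/ and viewed, at most 10 in all, crops included, and the job is handed in when it is done.

Besides the shell and the picture viewer there is one more tool, called after ">>>" by a JSON object that holds its "fn" and its "kwargs". move_arm: Moves the arm, as the interface text tells. Its arguments: {"type":"object","properties":{"rows":{"type":"array"},"fingers":{"type":"number"},"force":{"type":"number"}},"required":["rows"]}

```bash
ls; mkdir -p pics; cat > h.py <<'E'
import numpy as np, cv2
from bench import bot
from scipy.spatial.transform import Rotation as R
def cloud(name):
    img,d=bot.get_image(name); c=bot.camera_params(name)
    v,u=np.mgrid[0:420,0:560]
    x=(u-c["cx"])/c["fx"]; y=(v-c["cy"])/c["fy"]
    p=np.stack([x*d,-y*d,-d],-1)
    Rm=np.array(c["rotation"]); Rm=Rm if Rm.shape==(3,3) else R.from_quat(Rm).as_matrix()
    w=p@Rm.T+np.array(c["origin"]); w[d==0]=np.nan
    return img,d,w
E
python3 - <<'E'
from h import *
o=bot.get_obs(); print({k:np.round(v,3) for k,v in o.items()})
ims=[]
for n in ["scene","top"]:
    c=bot.camera_params(n); print(n,c)
    img,d,w=cloud(n); np.savez(f"{n}.npz",img=img,w=w,d=d)
    cv2.imwrite(f"pics/{n}0.png",cv2.cvtColor(img,cv2.COLOR_RGB2BGR))
    for q in ["plate","rack","brush","bar_face","cradle","pin_tip","housing","cleaner","spray","meter","driver","spanner","elbow"]:
        for r in bot.regions_of(n,q)[:3]:
            m=r["region"]; P=w[m]; P=P[~np.isnan(P[:,0])]
            print(n,q,round(r["p"],2),r["extent"],np.round(np.median(P,0)) if len(P) else None, np.round(np.percentile(P,[3,97],axis=0)).tolist() if len(P) else None)
print(bot.get_obs()["time_s"])
E
```

```text
pics
{'time_s': np.float64(0.0), 'q': array([ 1.187,  0.399,  0.045,  1.538, -0.019,  1.207, -0.051]), 'dq': array([ 0.   ,  0.001, -0.002, -0.003,  0.001,  0.001, -0.   ]), 'joint_torque': array([ 1.0000e-03, -4.7513e+01,  1.3650e+00, -2.5423e+01,  1.2000e-02,
        9.0000e-03, -0.0000e+00]), 'tool_pos': array([ 182.465, -623.202,  230.249]), 'eef_rot': array([ 0.99 ,  0.142, -0.   , -0.001]), 'ft_force': array([-0.275, -0.409,  0.189]), 'torque': array([-0.004, -0.004, -0.028]), 'grip_force': np.float64(0.0), 'gripper_width': np.float64(85.357)}
scene {'fx': 387.54525614723514, 'fy': 387.54525614723514, 'cx': 279.76624733718586, 'cy': 213.91259518443627, 'origin': array([1118.90187109,  347.08731165,  802.55741479]), 'rotation': array([0.18663764, 0.34988955, 0.81785278, 0.41696587])}
scene plate 0.82 [203.5, 134.8, 41.2, 27.7] [ 266. -497.   12.] [[203.0, -550.0, 4.0], [319.0, -445.0, 16.0]]
scene plate 0.68 [109.2, 197.0, 43.9, 31.2] [ 687. -495.   12.] [[627.0, -569.0, 5.0], [731.0, -437.0, 15.0]]
scene plate 0.61 [191.8, 161.3, 37.5, 56.3] [ 538. -309.  100.] [[513.0, -364.0,
[... 2998 characters left out ...]
315.  53.] [[421.0, 257.0, 8.0], [552.0, 380.0, 96.0]]
top cleaner 0.62 [179.9, 144.6, 21.7, 20.7] [686. 175.  88.] [[669.0, 154.0, 19.0], [713.0, 203.0, 132.0]]
top spray 0.9 [300.6, 136.2, 19.7, 26.9] [ 688. -189.  119.] [[671.0, -217.0, -1.0], [720.0, -166.0, 129.0]]
top spray 0.23 [328.2, 244.0, 39.7, 44.4] [ 324. -313.    6.] [[267.0, -368.0, -3.0], [386.0, -253.0, 12.0]]
top meter 0.81 [150.3, 253.8, 33.1, 44.5] [320. 270.  31.] [[260.0, 230.0, 5.0], [381.0, 312.0, 40.0]]
top driver 0.59 [240.5, 227.4, 30.9, 53.5] [401. -26.  22.] [[299.0, -55.0, 0.0], [452.0, 28.0, 30.0]]
top spanner 0.67 [328.1, 250.0, 43.1, 39.2] [ 313. -324.    6.] [[262.0, -371.0, -4.0], [380.0, -259.0, 12.0]]
1.4
```

```bash
python3 - <<'E'
import cv2,numpy as np
s=cv2.imread("pics/scene0.png")[125:345,90:470]; t=cv2.imread("pics/top0.png")[120:300,100:440]
cv2.imwrite("pics/s1.png",cv2.resize(s,None,fx=2.1,fy=2.1,interpolation=cv2.INTER_CUBIC)); cv2.imwrite("pics/t1.png",cv2.resize(t,None,fx=2.3,fy=2.3,interpolation=cv2.INTER_CUBIC))
E
```

```text
(no output)
```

View pics/s1.png

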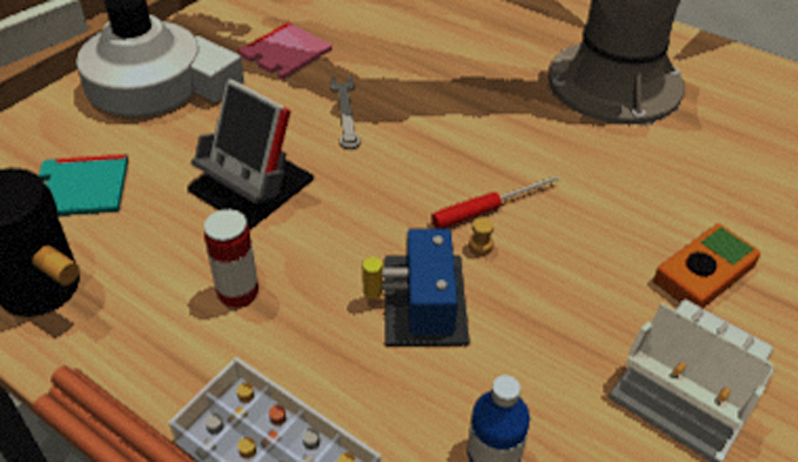

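View pics/t1.png

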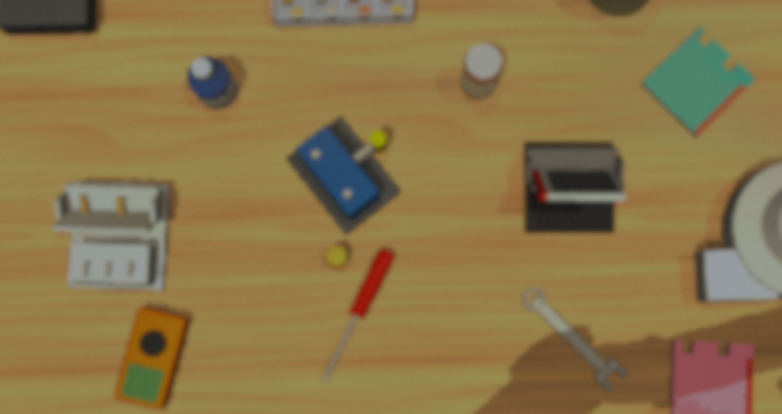

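```bash
cat >> h.py <<'E'
def plane(P,it=300,tol=2.5,seed=0):
    rng=np.random.default_rng(seed); best=None
    for _ in range(it):
        a,b,c=P[rng.choice(len(P),3,replace=False)]; n=np.cross(b-a,c-a); l=np.linalg.norm(n)
        if l<1: continue
        n/=l; k=abs((P-a)@n)<tol
        if best is None or k.sum()>best.sum(): best=k
    for _ in range(3):
        c=P[best].mean(0); n=np.linalg.svd(P[best]-c,full_matrices=False)[2][2]; best=abs((P-c)@n)<tol
    return c,n*np.sign(n[2] or 1),best
def box(w,lo,hi):
    return np.all((w>lo)&(w<hi),-1)
E
python3 - <<'E'
from h import *
for n in ["scene","top"]:
    z=np.load(n+".npz"); img=z["img"].astype(int); w=z["w"]
    hsv=cv2.cvtColor(z["img"],cv2.COLOR_RGB2HSV).astype(int)
    t=w[box(w,[300,-250,-30],[480,-80,30])]; print(n,"table z",np.round([np.median(w[box(w,[300+a,-300+b,-30],[400+a,-200+b,30])][:,2]) for a,b in [(0,0),(100,250),(300,200),(0,400),(250,0)]],1))
    # plate
    m=box(w,[470,-390,35],[600,-230,160]); 
    P=w[m]; C=hsv[m]; I=img[m]
    red=(C[:,1]>150)&((C[:,0]<10)|(C[:,0]>170))&(C[:,2]>70)
    print("red",red.sum(),np.round(P[red].mean(0),1) if red.sum() else"",np.round(np.percentile(P[red],[5,95],axis=0),1) if red.sum() else "")
    Q=P[(P[:,2]>50)]
    c,nn,k=plane(Q); K=Q[k]; tilt=np.degrees(np.arccos(nn[2]))
    print("plane",np.round(c,1),np.round(nn,3),"from vert",90-tilt,"yaw",np.degrees(np.arctan2(nn[1],nn[0])),k.sum(),len(Q), "rms",((K-c)@nn).std())
    yv=np.cross([0,0,1],nn);yv/=np.linalg.norm(yv); zv=np.cross(nn,yv)
    print(" y range",np.round(np.percentile((K-c)@yv,[0,1,3,97,99,100]),1)," z max",np.round(np.percentile((K-c)@zv,[0,1,97,99,100]),1), "topz",np.percentile(K[:,2],[97,99,100]))
    # bar yellow
    m=box(w,[540,-90,5],[660,20,90])&(hsv[...,0]>22)&(hsv[...,0]<36)&(hsv[...,1]>150)&(hsv[...,2]>70)
    B=w[m]; print("bar",m.sum(),np.round(B.mean(0),1),np.round(np.percentile(B,[3,50,97],axis=0),1).tolist()); T=B[B[:,2]>np.percentile(B[:,2],97)-4]; print("bar top",len(T),np.round(T.mean(0),1))
    # blue block top
    m=box(w,[480,-80,55],[660,90,85])&(hsv[...,0]>98)&(hsv[...,0]<125)&(hsv[...,1]>120)
    B=w[m]; T=B[B[:,2]>np.median(B[:,2])-4]; r=cv2.minAreaRect(T[:,:2].astype(np.float32)); print("block",len(T),r,np.median(T[:,2]), np.round(cv2.boxPoints(r)).tolist())
    # cradle
    m=box(w,[430,235,45],[600,410,120]); Q=w[m]; c,nn,k=plane(Q,tol=2); print("cradle plane",np.round(c,1),np.round(nn,3),"vert",90-np.degrees(np.arccos(nn[2])),"yaw",np.degrees(np.arctan2(nn[1],nn[0])),k.sum(),len(Q))
    K=Q[k];yv=np.cross([0,0,1],nn);yv/=np.linalg.norm(yv);zv=np.cross(nn,yv)
    print(np.round(np.percentile((K-c)@yv,[0,2,98,100]),1),np.round(np.percentile((K-c)@zv,[0,2,98,100]),1))
    m2=m&(hsv[...,0]>8)&(hsv[...,0]<28)&(hsv[...,1]>110); print("brass px",m2.sum())
    nlab,lab,st,ce=cv2.connectedComponentsWithStats(m2.astype(np.uint8))
    for i in range(1,nlab):
        if st[i,4]>=5: p=w[lab==i]; print(" comp",st[i],np.round(np.median(p,0),1),np.round([p[:,0].max(),((p-c)@nn).max(),np.median((p-c)@yv)],1))
E
```

```text
scene table z [2.5 3.3 2.  2.2 2.8]
red 114 [ 534.2 -259.2  107.5] [[ 516.  -264.5   69.4]
 [ 554.3 -255.7  143.7]]
plane [ 537.3 -310.6  100.9] [ 0.897 -0.033  0.441] from vert 26.18114368443971 yaw -2.092494700300095 978 1329 rms 1.208045405604227
 y range [-70.7 -57.8 -53.9  52.6  55.   63.5]  z max [-56.6 -53.8  49.8  51.6  52.8] topz [145.22703897 147.05887642 149.07918294]
bar 59 [609.4 -45.2  71.2] [[598.4, -55.2, 67.5], [610.3, -45.3, 71.2], [619.3, -36.5, 74.2]]
bar top 40 [609.2 -46.2  72.2]
block 708 ((568.4097290039062, 11.083755493164062), (117.69771575927734, 54.11604690551758), 37.521358489990234) 71.74617165651233 [[505.0, -3.0], [538.0, -46.0], [632.0, 25.0], [599.0, 68.0]]
cradle plane [507.2 322.2  76.4] [ 0.865 -0.05   0.499] vert 29.9393847139887 yaw -3.278815618945217 1203 2500
[-66.8 -61.   58.3  64.2] [-32.4 -30.4  28.4  30.1]
brass px 52
 comp [411 298   6   7  24] [531.2 306.7  68.2] [538.7  25.9 -14.1]
 comp [432 310   6   6  25] [536.  356.3  68. ] [540.6  25.4  35.8]
top table z [ 0.4  0.9 -0.1 -0.2 -0.2]
red 34 [ 526.8 -260.3  118.4] [[ 508.  -263.9   77
[... 221 characters left out ...]
  -58.6  47.8  50.   54.2] topz [146.3826927  147.68967676 152.03509564]
bar 52 [606.  -47.6  65.8] [[596.7, -57.6, 41.3], [605.8, -48.2, 68.4], [617.0, -36.0, 73.5]]
bar top 19 [607.8 -44.6  71.4]
block 485 ((562.6544799804688, 7.293704986572266), (112.21090698242188, 54.102638244628906), 36.21574783325195) 69.86724062383678 [[501.0, -4.0], [533.0, -48.0], [624.0, 19.0], [592.0, 62.0]]
cradle plane [488.4 323.3  55.1] [-0.098  0.004  0.995] vert 84.38361795981793 yaw 177.79367422322042 346 1405
[-65.2 -56.1  60.4  67.3] [-60.  -56.6  65.9  68.3]
brass px 28
 comp [136 206   2   7  10] [526.7 353.9  61.6] [535.4   8.7 -32.1]
 comp [151 207   3   6  16] [524.2 304.8  62.4] [530.4  11.8  17.2]
```

```bash
cat >> h.py <<'E'
import json
def Rplate(az,tilt,lean_az=None):
    """plate rot: dark normal at azimuth az(deg), pitched up by tilt(deg)"""
    a=np.radians(az); n=R.from_euler('ZY',[az,-tilt],degrees=True).as_matrix(); return n
def Rtool(Rp): return np.c_[Rp[:,1],Rp[:,0],-Rp[:,2]]
OFF=np.array([0.,0.,81.])   # TCP in plate frame (z), nominal
def tcp(Rp,grip): # grip = plate_grip point world
    return np.array(grip)-19*Rp[:,2]
def rel(cmd,p,Rt):
    p0,R0=cmd; t=R0.T@(np.array(p)-p0)/40; r=R.from_matrix(R0.T@Rt).as_rotvec(degrees=True)
    return np.round(t,3).tolist(),np.round(r,2).tolist()
def apply(cmd,t,r):
    p0,R0=cmd; return p0+R0@np.array(t)*40, R0@R.from_rotvec(r,degrees=True).as_matrix()
def load():
    d=json.load(open("cmd.json")); return np.array(d[0]),np.array(d[1])
def save(c): json.dump([c[0].tolist(),c[1].tolist()],open("cmd.json","w"))
def done(t,r):
    c=apply(load(),t,r); save(c); o=bot.get_obs()
    Rm=R.from_quat(o["eef_rot"]).as_matrix()
    print("t",round(o["time_s"],2),"pos err",np.round(o["tool_pos"]-c[0],2),"rot err",np.round(R.from_matrix(c[1].T@Rm).as_rotvec(degrees=True),2),"q",np.round(o["q"],2),"F",np.round(o["ft_force"],2),"w",round(float(o["gripper_width"]),1),"grip",round(float(o["grip_force"]),1))
    return c,o
E
python3 - <<'E'
from h import *
z=np.load("top.npz");w=z["w"]
m=box(w,[300,-800,30],[700,-430,900]); P=w[m]; 
for lo in (30,100,200,400,700): 
    q=P[(P[:,2]>lo)]; print(lo,len(q),np.round(np.percentile(q,[1,99],axis=0)).tolist() if len(q) else "")
o=bot.get_obs(); R0=R.from_quat(o["eef_rot"]).as_matrix()
c=(np.array([182.664,-623.841,231.347]),R.from_quat([.99,.142,0,0]).as_matrix()); save(c)
Rp=Rplate(-1.9,26); Rt=Rtool(Rp); g=np.array([517.8,-311,126]); T=tcp(Rp,g); print(T,np.round(Rt,2))
print(rel(c,T-100*Rt[:,2],Rt)); c2=(T-100*Rt[:,2],Rt); print(rel(c2,T,Rt))
E
```

```text
30 3462 [[375.0, -704.0, 36.0], [555.0, -485.0, 163.0]]
100 837 [[422.0, -655.0, 101.0], [514.0, -572.0, 165.0]]
200 0 
400 0 
700 0 
[ 526.12447261 -311.2761512   108.92291312] [[ 0.03  0.9   0.44]
 [ 1.   -0.03 -0.01]
 [ 0.    0.44 -0.9 ]]
([9.396, -5.428, 0.814], [-22.49, 16.27, -70.47])
([-0.0, 0.0, 2.5], [0.0, 0.0, 0.0])
```

>>> {"fn": "move_arm", "kwargs": {"rows": [{"travel": [9.4,-5.43,0.81],"dr": [-22.5,16.27,-70.47]},{"travel": [9.4,-5.43,0.81],"dr": [-22.5,16.27,-70.47]},{"travel": [9.4,-5.43,0.81],"dr": [-22.5,16.27,-70.47]},{"travel": [9.4,-5.43,0.81],"dr": [-22.5,16.27,-70.47]},{"travel": [9.4,-5.43,0.81],"dr": [-22.5,16.27,-70.47]},{"travel": [9.4,-5.43,0.81],"dr": [-22.5,16.27,-70.47]},{"travel": [9.4,-5.43,0.81],"dr": [-22.5,16.27,-70.47]},{"travel": [9.4,-5.43,0.81],"dr": [-22.5,16.27,-70.47]},{"travel": [9.4,-5.43,0.81],"dr": [-22.5,16.27,-70.47]},{"travel": [9.4,-5.43,0.81],"dr": [-22.5,16.27,-70.47]},{"travel": [9.4,-5.43,0.81],"dr": [-22.5,16.27,-70.47]},{"travel": [9.4,-5.43,0.81],"dr": [-22.5,16.27,-70.47]},{"travel": [9.4,-5.43,0.81],"dr": [-22.5,16.27,-70.47]}], "fingers": 0.55, "force": 60}}

```text
time_s: 3.02
tool_pos: [482.4, -309.9, 198.9]
eef_rot: [0.7, 0.677, 0.156, 0.162]
ft_force: [-0.3, -0.3, 1.0]
gripper_width: 47.0
grip_force: 0.0
```

```bash
python3 - <<'E'
from h import *
c,o=done([9.4,-5.43,0.81],[-22.5,16.27,-70.47])
img,d=bot.get_image("wrist"); cp=bot.camera_params("wrist"); np.savez("wrist1.npz",img=img,d=d); print(cp)
cv2.imwrite("pics/w1.png",cv2.cvtColor(img,cv2.COLOR_RGB2BGR))
print(rel(c,[526.1,-311.3,108.9],Rtool(Rplate(-1.9,26))))
E
```

```text
t 3.02 pos err [-0.08 -0.21 -0.01] rot err [-0.   -0.02  0.02] q [ 1.02  0.13 -0.41  2.06 -0.35  0.61  0.84] F [-0.33 -0.3   0.97] w 47.0 grip 0.0
{'fx': 325.19226210127806, 'fy': 325.19226210127806, 'cx': 283.5027125212832, 'cy': 212.9092775391494, 'origin': array([ 421.47503984, -231.30904735,  327.07167211]), 'rotation': array([-0.14979038, -0.22015333, -0.04915824,  0.96264158])}
([-0.003, -0.006, 2.502], [0.01, 0.01, 0.0])
```

View pics/w1.png

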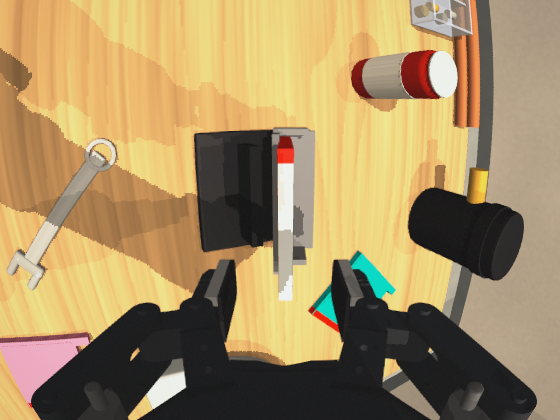

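```bash
cat >> h.py <<'E'
def wcloud(d,cp):
    v,u=np.mgrid[0:420,0:560]; a=(u-cp["cx"])/cp["fx"]; b=(v-cp["cy"])/cp["fy"]; r=np.hypot(a,b)+1e-9
    k=np.tan(r)/r; Rm=R.from_quat(cp["rotation"]).as_matrix()
    w=np.stack([a*k*d,-b*k*d,-d],-1)@Rm.T+cp["origin"]; w[d==0]=np.nan; return w
E
python3 - <<'E'
from h import *
z=np.load("wrist1.npz"); w=wcloud(z["d"],bot.camera_params("wrist"))
print("table",np.nanmedian(w[260:300,60:180,2]))
c,_=load(),0; Rt=Rtool(Rplate(-1.9,26)); g=np.array([517.8,-311,126])
m=np.zeros((420,560),bool); m[125:310,262:306]=1
P=((w-g)@Rt); P[...,2]*=-1  # plate y, plate x, plate z rel grip
k=m&(P[...,2]>10)&(P[...,2]<35)&(abs(P[...,1])<15); Q=P[k]; print(k.sum(),np.round(np.percentile(Q,[1,5,50,95,99],axis=0),1).tolist())
v,u=np.nonzero(k); print(v.min(),v.max(),u.min(),u.max())
E
```

```text
table -0.07899655891992552
2351 [[-53.1, -4.7, 13.7], [-47.4, -4.2, 17.1], [7.6, 0.4, 18.3], [52.0, 5.1, 19.5], [55.5, 5.6, 20.0]]
147 299 277 293
```

>>> {"fn": "move_arm", "kwargs": {"rows": [{"travel": [0.025,0.01,1.2],"dr": [0,0,0]},{"travel": [0.025,0.01,2.0],"dr": [0,0,0]},{"travel": [0.025,0.01,2.54],"dr": [0,0,0]},{"travel": [0.025,0.01,2.54],"dr": [0,0,0]},{"travel": [0.025,0.01,2.54],"dr": [0,0,0]}]}}

```text
time_s: 3.7
tool_pos: [527.5, -310.6, 108.5]
eef_rot: [0.7, 0.677, 0.156, 0.162]
ft_force: [0.7, -0.9, 0.5]
gripper_width: 47.0
grip_force: 0.0
```

>>> {"fn": "move_arm", "kwargs": {"rows": [{"travel": [0,0,0],"dr": [0,0,0]},{"travel": [0,0,0],"dr": [0,0,0]},{"travel": [0,0,0],"dr": [0,0,0]},{"travel": [0,0,0],"dr": [0,0,0]},{"travel": [0,0,0],"dr": [0,0,0]},{"travel": [0,0,0],"dr": [0,0,0]}], "fingers": 0, "force": 80}}

```text
time_s: 4.45
tool_pos: [527.8, -310.8, 109.0]
eef_rot: [0.7, 0.677, 0.156, 0.163]
ft_force: [-3.5, 0.3, 6.5]
gripper_width: 9.0
grip_force: 78.8
```

```bash
python3 - <<'E'
from h import *
c,o=done([0.025,0.01,2.54],[0,0,0])
# lift 100 along plate z then to pre-dark pose
Rp=Rplate(-1.9,26); p=c[0]+110*Rp[:,2]; print("lift",rel(c,p,c[1])); save(c)
n=np.array([.602,-.799,0]); t=np.array([.799,.602,0]); bar=np.array([608,-45.5,0]); c2=(p,c[1])
for az in (60,127):
  ctr=bar+n*(12+5+40)+t*54+[0,0,10+81]
  if az==60: q=ctr+(p-ctr)*.5; q[2]=220
  else: q=ctr+[0,0,60]
  Rt=Rtool(Rplate(az,0 if az==127 else 12)); print(az,q,rel(c2,q,Rt))
E
```

```text
t 4.45 pos err [ 0.43 -0.63  1.23] rot err [-0.08 -0.08 -0.02] q [ 0.94  0.32 -0.4   2.07 -0.27  0.4   0.77] F [-3.51  0.35  6.49] w 9.0 grip 78.8
lift ([-0.0, 0.001, -2.75], [0.0, 0.0, 0.0])
60 [ 582.32097005 -183.5742719   220.        ] ([3.21, 2.369, 0.785], [12.61, 20.21, -58.66])
127 [685.46  -58.535 151.   ] ([6.42, 3.835, 3.42], [13.93, 29.16, -126.23])
```

>>> {"fn": "move_arm", "kwargs": {"rows": [{"travel": [0,0,-0.3],"dr": [0,0,0]},{"travel": [0,0,-0.8],"dr": [0,0,0]},{"travel": [0,0,-1.6],"dr": [0,0,0]},{"travel": [0,0,-2.4],"dr": [0,0,0]},{"travel": [0,0,-2.75],"dr": [0,0,0]},{"travel": [0,0,-2.75],"dr": [0,0,0]},{"travel": [0,0,-2.75],"dr": [0,0,0]}]}}

```text
time_s: 5.32
tool_pos: [478.5, -307.7, 205.0]
eef_rot: [0.7, 0.678, 0.156, 0.16]
ft_force: [-0.6, 0.3, -5.8]
gripper_width: 9.1
grip_force: 79.3
```

>>> {"fn": "move_arm", "kwargs": {"rows": [{"travel": [0.54,0.4,0.13],"dr": [2.1,3.4,-9.8]},{"travel": [1.07,0.79,0.26],"dr": [4.2,6.7,-19.6]},{"travel": [1.6,1.18,0.39],"dr": [6.3,10.1,-29.3]},{"travel": [2.14,1.58,0.52],"dr": [8.4,13.5,-39.1]},{"travel": [2.68,1.97,0.65],"dr": [10.5,16.8,-48.9]},{"travel": [3.21,2.37,0.785],"dr": [12.6,20.2,-58.7]},{"travel": [4.5,3.0,1.8],"dr": [12.9,22.7,-78]},{"travel": [4.5,3.0,1.8],"dr": [12.9,22.7,-78]},{"travel": [5.5,3.5,2.6],"dr": [13.5,26,-100]},{"travel": [5.5,3.5,2.6],"dr": [13.5,26,-100]},{"travel": [6.42,3.835,3.42],"dr": [13.93,29.16,-126.23]},{"travel": [6.42,3.835,3.42],"dr": [13.93,29.16,-126.23]},{"travel": [6.42,3.835,3.42],"dr": [13.93,29.16,-126.23]},{"travel": [6.42,3.835,3.42],"dr": [13.93,29.16,-126.23]},{"travel": [6.42,3.835,3.42],"dr": [13.93,29.16,-126.23]},{"travel": [6.42,3.835,3.42],"dr": [13.93,29.16,-126.23]}]}}

```text
time_s: 7.32
tool_pos: [685.5, -59.2, 150.6]
eef_rot: [-0.316, 0.949, 0.0, -0.0]
ft_force: [-0.2, -0.4, -3.1]
gripper_width: 9.3
grip_force: 80.0
```

```bash
python3 - <<'E'
from h import *
save(apply(load(),[0,0,-2.75],[0,0,0]))
c,o=done([6.42,3.835,3.42],[13.93,29.16,-126.23])
Rm=R.from_quat(o["eef_rot"]).as_matrix(); p=o["tool_pos"]
for n in ["scene","top"]:
    img,d,w=cloud(n); np.savez(n+"2.npz",img=img,w=w)
    s=img[170:300,200:380] if n=="scene" else img[120:250,200:380]
    cv2.imwrite(f"pics/{n}2.png",cv2.cvtColor(cv2.resize(s,None,fx=3,fy=3,interpolation=cv2.INTER_CUBIC),cv2.COLOR_RGB2BGR))
    hsv=cv2.cvtColor(img,cv2.COLOR_RGB2HSV).astype(int)
    P=(w-p)@Rm  # plate y, plate x, -plate z
    k=(abs(P[...,0])<62)&(abs(P[...,1])<9)&(P[...,2]<88)&(P[...,2]>-45)&(w[...,2]>40)
    far=k&(abs(P[...,0])>15); Q=P[far]; print(n,far.sum(),"range y,x,-z",np.round(np.percentile(Q,[1,3,50,97,99],axis=0),1).tolist())
    m=box(w,[580,-75,5],[640,-10,90])&(hsv[...,0]>22)&(hsv[...,0]<36)&(hsv[...,1]>150)&(hsv[...,2]>70)
    B=w[m]; print("bar",m.sum(),np.round(B.mean(0),1), "in tool:",np.round(np.percentile(P[m],[3,50,97],axis=0),1).tolist())
E
cat > pair.py <<'E'
import cv2,numpy as np
a=cv2.imread("pics/scene2.png");b=cv2.imread("pics/top2.png");cv2.imwrite("pics/pair2.png",cv2.resize(np.vstack([a,b]),(415,600)))
E
python3 pair.py
```

```text
t 7.33 pos err [ 0.03 -0.65 -0.36] rot err [-0.01  0.01  0.11] q [ 0.52  0.63 -0.75  1.51  0.45  1.19  1.91] F [-0.24 -0.44 -3.09] w 9.3 grip 80.0
scene 322 range y,x,-z [[-57.4, -4.4, -41.1], [-57.1, -4.1, -40.3], [-53.8, 2.2, -4.1], [27.0, 5.9, 74.4], [38.4, 6.0, 78.8]]
bar 56 [610.2 -44.8  71.2] in tool: [[42.6, 46.7, 76.4], [50.6, 56.7, 79.4], [61.9, 66.7, 82.8]]Traceback (most recent call last):
  File "<stdin>", line 12, in <module>
    return _quantile_unchecked(
        a, q, axis, out, overwrite_input, method, keepdims, weights)
    return _ureduce(a,
                    func=_quantile_ureduce_func,
    ...<5 lines>...
                    overwrite_input=overwrite_input,
                    method=method)
    r = func(a, **kwargs)
    result = _quantile(arr,
                       quantiles=q,
    ...<2 lines>...
                       out=out,
                       weights=wgt)
    slices_having_nans = np.isnan(arr[-1, ...])
                                  ~~~^^^^^^^^^
IndexError: index -1 is out of bounds for axis 0 with size 0
```

View pics/pair2.png

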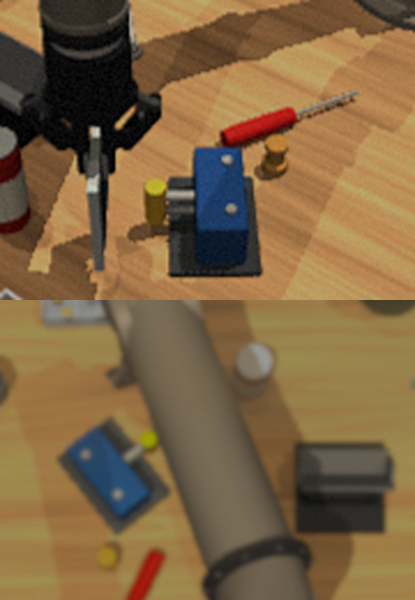

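>>> {"fn": "move_arm", "kwargs": {"rows": [{"travel": [0,0,0.8],"dr": [0,0,0]},{"travel": [0,0.2,1.5],"dr": [0,0,0]},{"travel": [0,0.8,1.5],"dr": [0,0,0]},{"travel": [0,0.8,1.5],"dr": [0,0,0]},{"travel": [0,0.8,1.5],"dr": [0,0,0]},{"travel": [0,0.8,1.5],"dr": [0,0,0]}]}}

```text
time_s: 8.18
tool_pos: [667.0, -34.3, 91.4]
eef_rot: [-0.316, 0.949, -0.001, 0.0]
ft_force: [-0.3, -0.9, -4.1]
gripper_width: 9.1
grip_force: 80.0
```

```bash
python3 - <<'E'
from h import *
c,o=done([0,0.8,1.5],[0,0,0])
n=np.array([.602,-.799,0]);F=[bot.get_obs()["ft_force"] for _ in range(8)]
print(np.mean(F,0),np.mean(F,0)@n,np.std(np.array(F)@n),"tcp.n",o["tool_pos"]@n)
E
```

```text
t 8.18 pos err [ 0.82 -1.31  0.4 ] rot err [ 0.08 -0.03  0.1 ] q [ 0.49  0.65 -0.73  1.61  0.48  1.07  1.84] F [-0.29 -0.92 -4.06] w 9.1 grip 80.0
[-0.29074902 -0.91992647 -4.05909442] 0.5599903344957471 0.0 tcp.n 428.91434127896133
```

>>> {"fn": "move_arm", "kwargs": {"rows": [{"travel": [0,0.1,0],"dr": [0,0,0]},{"travel": [0,0.2,0],"dr": [0,0,0]},{"travel": [0,0.3,0],"dr": [0,0,0]},{"travel": [0,0.36,0],"dr": [0,0,0]},{"travel": [0,0.36,0],"dr": [0,0,0]},{"travel": [0,0.36,0],"dr": [0,0,0]},{"travel": [0,0.36,0],"dr": [0,0,0]}]}}

```text
time_s: 9.05
tool_pos: [657.8, -21.9, 91.0]
eef_rot: [-0.317, 0.948, -0.0, 0.0]
ft_force: [1.8, -2.6, -4.5]
gripper_width: 9.2
grip_force: 80.0
```

```bash
python3 - <<'E'
from h import *
c,o=done([0,0.36,0],[0,0,0])
n=np.array([.602,-.799,0]);F=[bot.get_obs()["ft_force"] for _ in range(8)]
print(np.mean(F,0),np.mean(F,0)@n,np.std(np.array(F)@n),"tcp.n",o["tool_pos"]@n)
img,d,w=cloud("scene"); hsv=cv2.cvtColor(img,cv2.COLOR_RGB2HSV).astype(int)
m=box(w,[570,-75,5],[640,-10,90])&(hsv[...,0]>22)&(hsv[...,0]<36)&(hsv[...,1]>150)&(hsv[...,2]>70); print(m.sum(),w[m].mean(0),w[m].mean(0)@n)
E
```

```text
t 9.05 pos err [ 0.26 -0.47  0.02] rot err [0.04 0.   0.02] q [ 0.48  0.64 -0.74  1.64  0.48  1.06  1.82] F [ 1.78 -2.55 -4.48] w 9.2 grip 80.0
[ 1.78163993 -2.55067671 -4.48493091] 3.1105379313480643 0.0 tcp.n 413.49426030952145
7 [607.26967592 -30.46199085  68.90632159] 389.9154755904146
```

>>> {"fn": "move_arm", "kwargs": {"rows": [{"travel": [0.06,-0.02,0],"dr": [0,0,0]},{"travel": [0.2,-0.02,0],"dr": [0,0,0]},{"travel": [0.38,-0.02,0],"dr": [0,0,0]},{"travel": [0.56,-0.02,0],"dr": [0,0,0]},{"travel": [0.74,-0.02,0],"dr": [0,0,0]},{"travel": [0.92,-0.02,0],"dr": [0,0,0]},{"travel": [1.1,-0.02,0],"dr": [0,0,0]},{"travel": [1.28,-0.02,0],"dr": [0,0,0]}]}}

```text
time_s: 10.1
tool_pos: [616.8, -53.2, 91.0]
eef_rot: [-0.317, 0.948, -0.0, 0.0]
ft_force: [2.6, -0.7, -4.4]
gripper_width: 9.2
grip_force: 80.0
```

```bash
python3 - <<'E'
from h import *
c,o=done([1.28,-0.02,0],[0,0,0])
n=np.array([.602,-.799,0]);t=np.array([.799,.602,0]);print("Fn",o["ft_force"]@n,"Ft",o["ft_force"]@t,"tcp.n",o["tool_pos"]@n)
E
```

```text
t 10.1 pos err [-0.31 -0.33 -0.01] rot err [ 0.01 -0.01  0.02] q [ 0.57  0.58 -0.75  1.74  0.46  1.01  1.86] F [ 2.58 -0.74 -4.36] w 9.2 grip 80.0
Fn 2.1437863274617985 Ft 1.6149288194586713 tcp.n 413.84905367254714
```

>>> {"fn": "move_arm", "kwargs": {"rows": [{"travel": [0.18,0,0],"dr": [0,0,0]},{"travel": [0.36,0,0],"dr": [0,0,0]},{"travel": [0.54,0,0],"dr": [0,0,0]},{"travel": [0.72,0,0],"dr": [0,0,0]},{"travel": [0.9,0,0],"dr": [0,0,0]},{"travel": [1.08,0,0],"dr": [0,0,0]},{"travel": [1.26,0,0],"dr": [0,0,0]},{"travel": [1.36,0,0],"dr": [0,0,0]},{"travel": [1.36,0,0],"dr": [0,0,0]}]}}

```text
time_s: 11.22
tool_pos: [573.0, -86.4, 90.9]
eef_rot: [-0.317, 0.948, -0.0, -0.001]
ft_force: [0.8, -2.9, -4.0]
gripper_width: 9.1
grip_force: 80.0
```

```bash
python3 - <<'E'
from h import *
c,o=done([1.36,0,0],[0,0,0])
n=np.array([.602,-.799,0]);t=np.array([.799,.602,0]);print("Fn",o["ft_force"]@n,"Ft",o["ft_force"]@t,"tcp.n",o["tool_pos"]@n,"tcp.t",o["tool_pos"]@t)
E
```

```text
t 11.22 pos err [-0.69 -0.79 -0.11] rot err [0.   0.1  0.04] q [ 0.67  0.52 -0.77  1.83  0.43  0.97  1.93] F [ 0.82 -2.86 -3.97] w 9.1 grip 80.0
Fn 2.77533907335669 Ft -1.0658695065546075 tcp.n 413.98807834725915 tcp.t 405.7623580808403
```

>>> {"fn": "move_arm", "kwargs": {"rows": [{"travel": [0.12,0,0],"dr": [0,0,0]},{"travel": [0.24,0,0],"dr": [0,0,0]},{"travel": [0.24,0,0],"dr": [0,0,0]},{"travel": [0.24,-0.3,0],"dr": [0,0,0]},{"travel": [0.24,-1.1,0],"dr": [0,0,0]},{"travel": [0.24,-1.1,-1.0],"dr": [0,0,0]},{"travel": [0.24,-1.1,-1.9],"dr": [0,0,0]}]}}

```text
time_s: 12.1
tool_pos: [592.6, -126.5, 167.1]
eef_rot: [-0.317, 0.948, 0.001, -0.0]
ft_force: [0.3, -0.8, -3.5]
gripper_width: 8.8
grip_force: 80.3
```

>>> {"fn": "move_arm", "kwargs": {"rows": [{"travel": [0,0,0],"dr": [0,0,10]},{"travel": [0,0,0],"dr": [0,0,20]},{"travel": [0,0,0],"dr": [0,0,30]},{"travel": [0,0,0],"dr": [0,0,40]},{"travel": [0,0,0],"dr": [0,0,50]},{"travel": [0,0,0],"dr": [0,0,60]},{"travel": [0,0,0],"dr": [0,0,70]},{"travel": [0,0,0],"dr": [0,0,80]},{"travel": [0,0,0],"dr": [0,0,90]},{"travel": [0,0,0],"dr": [0,0,100]},{"travel": [0,0,0],"dr": [0,0,110]},{"travel": [0,0,0],"dr": [0,0,120]},{"travel": [0,0,0],"dr": [0,0,130]},{"travel": [0,0,0],"dr": [0,0,140]},{"travel": [0,0,0],"dr": [0,0,150]},{"travel": [0,0,0],"dr": [0,0,160]},{"travel": [0,0,0],"dr": [0,0,170]},{"travel": [0,0,0],"dr": [0,0,180]},{"travel": [0,0,0],"dr": [0,0,180]}]}}

```text
time_s: 14.48
tool_pos: [592.5, -125.6, 166.3]
eef_rot: [0.948, 0.319, -0.0, -0.001]
ft_force: [-0.1, -0.1, -4.1]
gripper_width: 8.9
grip_force: 80.2
```

```bash
python3 - <<'E'
from h import *
save(apply(load(),[0.24,-1.1,-1.9],[0,0,0]))
c,o=done([0,0,0],[0,0,180])
n=np.array([.602,-.799,0]);t=np.array([.799,.602,0]);print("Fn",o["ft_force"]@n,"tcp.n",o["tool_pos"]@n,"tcp.t",o["tool_pos"]@t)
Rt=Rtool(Rplate(-53,0)); 
for tn in (426,414.5):
  q=t*404+n*tn+[0,0,91]; print(rel(c,q,Rt))
  c=(q,Rt)
E
```

```text
t 14.47 pos err [ 0.01  0.93 -0.67] rot err [ 0.08 -0.03 -0.2 ] q [ 0.27  0.38 -0.17  1.72  0.07  1.05 -0.84] F [-0.09 -0.11 -4.08] w 8.9 grip 80.2
Fn 0.03197414663156168 tcp.n 457.05807656336526 tcp.t 397.758467115483
([0.178, -0.786, 1.899], [-0.0, 0.0, -0.0])
([0.0, -0.288, 0.0], [0.0, 0.0, 0.0])
```

>>> {"fn": "move_arm", "kwargs": {"rows": [{"travel": [0.18,0,0.9],"dr": [0,0,0]},{"travel": [0.18,0,1.9],"dr": [0,0,0]},{"travel": [0.18,-0.5,1.9],"dr": [0,0,0]},{"travel": [0.18,-0.79,1.9],"dr": [0,0,0]},{"travel": [0.18,-0.88,1.9],"dr": [0,0,0]},{"travel": [0.18,-0.98,1.9],"dr": [0,0,0]},{"travel": [0.18,-1.07,1.9],"dr": [0,0,0]},{"travel": [0.18,-1.08,1.9],"dr": [0,0,0]},{"travel": [0.18,-1.08,1.9],"dr": [0,0,0]},{"travel": [0.18,-1.08,1.9],"dr": [0,0,0]}]}}

```text
time_s: 15.72
tool_pos: [572.6, -88.3, 91.1]
eef_rot: [0.948, 0.317, 0.0, 0.0]
ft_force: [1.9, -1.1, -3.0]
gripper_width: 8.7
grip_force: 80.4
```

```bash
python3 - <<'E'
from h import *
c,o=done([0.18,-1.08,1.9],[0,0,0])
n=np.array([.602,-.799,0]);t=np.array([.799,.602,0]);print("Fn",o["ft_force"]@n,"tcp.n",o["tool_pos"]@n,"tcp.t",o["tool_pos"]@t)
E
```

```text
t 15.72 pos err [ 0.43 -0.52  0.08] rot err [-0.05  0.02  0.04] q [ 0.22  0.42 -0.18  1.85  0.09  0.88 -0.93] F [ 1.91 -1.14 -2.95] w 8.7 grip 80.4
Fn 2.0583298345075374 tcp.n 415.2456116181919 tcp.t 404.4140432950165
```

>>> {"fn": "move_arm", "kwargs": {"rows": [{"travel": [0.06,-0.02,0],"dr": [0,0,0]},{"travel": [0.2,-0.02,0],"dr": [0,0,0]},{"travel": [0.38,-0.02,0],"dr": [0,0,0]},{"travel": [0.56,-0.02,0],"dr": [0,0,0]},{"travel": [0.74,-0.02,0],"dr": [0,0,0]},{"travel": [0.92,-0.02,0],"dr": [0,0,0]},{"travel": [1.1,-0.02,0],"dr": [0,0,0]},{"travel": [1.28,-0.02,0],"dr": [0,0,0]}]}}

```text
time_s: 16.73
tool_pos: [613.0, -56.1, 90.9]
eef_rot: [0.948, 0.317, -0.0, 0.0]
ft_force: [1.2, -3.1, -4.6]
gripper_width: 9.2
grip_force: 80.3
```

```bash
python3 - <<'E'
from h import *
c,o=done([1.28,-0.02,0],[0,0,0])
n=np.array([.602,-.799,0]);t=np.array([.799,.602,0]);print("Fn",o["ft_force"]@n,"Ft",o["ft_force"]@t,"tcp.n",o["tool_pos"]@n,"tcp.t",o["tool_pos"]@t)
E
```

```text
t 16.73 pos err [ 0.37  0.22 -0.09] rot err [-0.   -0.01 -0.  ] q [ 0.16  0.48 -0.18  1.76  0.1   0.92 -0.99] F [ 1.18 -3.11 -4.57] w 9.2 grip 80.3
Fn 3.1929716793999217 Ft -0.9308679452677346 tcp.n 413.81431639777 tcp.t 456.0420998655739
```

>>> {"fn": "move_arm", "kwargs": {"rows": [{"travel": [0.18,0,0],"dr": [0,0,0]},{"travel": [0.36,0,0],"dr": [0,0,0]},{"travel": [0.54,0,0],"dr": [0,0,0]},{"travel": [0.72,0,0],"dr": [0,0,0]},{"travel": [0.9,0,0],"dr": [0,0,0]},{"travel": [1.08,0,0],"dr": [0,0,0]},{"travel": [1.26,0,0],"dr": [0,0,0]},{"travel": [1.36,0,0],"dr": [0,0,0]}]}}

```text
time_s: 17.73
tool_pos: [656.5, -23.1, 90.9]
eef_rot: [0.948, 0.318, 0.0, -0.0]
ft_force: [1.1, -2.8, -4.7]
gripper_width: 9.0
grip_force: 80.3
```

```bash
python3 - <<'E'
from h import *
c,o=done([1.36,0,0],[0,0,0])
n=np.array([.602,-.799,0]);t=np.array([.799,.602,0]);print("Fn",o["ft_force"]@n,"Ft",o["ft_force"]@t,"tcp.n",o["tool_pos"]@n,"tcp.t",o["tool_pos"]@t)
E
```

```text
t 17.73 pos err [ 0.42  0.48 -0.11] rot err [ 0.    0.01 -0.03] q [ 0.1   0.54 -0.18  1.65  0.11  0.96 -1.04] F [ 1.11 -2.77 -4.75] w 9.0 grip 80.3
Fn 2.8805495568883464 Ft -0.7838430947280955 tcp.n 413.6391412742018 tcp.t 510.656418728764
```

>>> {"fn": "move_arm", "kwargs": {"rows": [{"travel": [0.12,0,0],"dr": [0,0,0]},{"travel": [0.24,0,0],"dr": [0,0,0]},{"travel": [0.24,0,0],"dr": [0,0,0]},{"travel": [0.24,0.3,0],"dr": [0,0,0]},{"travel": [0.24,1.0,0],"dr": [0,0,0]},{"travel": [0.24,1.0,-1.2],"dr": [0,0,0]},{"travel": [0.24,1.0,-2.5],"dr": [0,0,0]},{"travel": [0.24,1.0,-3.7],"dr": [0,0,0]},{"travel": [0.24,1.0,-3.7],"dr": [0,0,0]}]}}

```text
time_s: 18.85
tool_pos: [690.7, -49.8, 244.3]
eef_rot: [0.948, 0.317, 0.005, 0.001]
ft_force: [0.1, 0.7, -5.9]
gripper_width: 9.4
grip_force: 80.7
```

```bash
python3 - <<'E'
from h import *
c,o=done([0.24,1.0,-3.7],[0,0,0])
Rc=Rplate(-3.2,30); O=np.array([526.5,320.5,50.]); Rp=np.c_[-Rc[:,0],-Rc[:,1],Rc[:,2]]; Rt=Rtool(Rp)
pre=O+(81+75)*Rc[:,2]+3*Rc[:,0]; print("pre",pre)
# waypoints: yaw steps
R0=c[1]
for k,(f,yaw,tl) in enumerate([(.3,-90,0),(.6,-170,0),(.8,-226.2,0)]):
    q=c[0]+(np.array([pre[0],pre[1],c[0][2]])-c[0])*f
    print(q,rel(c,q,R0@R.from_euler('z',-yaw*-1,degrees=True).as_matrix()))
mid=(c[0]+(np.array([pre[0],pre[1],c[0][2]])-c[0])*.6, R0@R.from_rotvec([0,0,-170],degrees=True).as_matrix())
print("then",rel(mid,pre+[0,0,20],Rt))
E
```

```text
t 18.85 pos err [ 2.92 -0.14  5.38] rot err [-0.32  0.46  0.05] q [ 0.14  0.47 -0.18  1.41  0.09  1.27 -0.98] F [ 0.07  0.75 -5.85] w 9.4 grip 80.7
pre [451.21564559 324.70904887 186.59996299]
[616.83477092  62.6164039  238.96840837] ([0.273, -3.311, 0.0], [0.0, 0.0, -90.0])
[545.85514578 174.94182317 238.96840837] ([0.546, -6.621, 0.0], [-0.0, -0.0, -170.0])
[498.53539568 249.82543602 238.96840837] ([0.727, -8.828, 0.0], [0.0, -0.0, 133.8])
then ([0.408, 4.41, 0.809], [27.2, -15.64, -58.38])
```

>>> {"fn": "move_arm", "kwargs": {"rows": [{"travel": [0.03,-0.39,0],"dr": [0,0,-10]},{"travel": [0.06,-0.78,0],"dr": [0,0,-20]},{"travel": [0.1,-1.17,0],"dr": [0,0,-30]},{"travel": [0.13,-1.56,0],"dr": [0,0,-40]},{"travel": [0.16,-1.95,0],"dr": [0,0,-50]},{"travel": [0.19,-2.34,0],"dr": [0,0,-60]},{"travel": [0.22,-2.73,0],"dr": [0,0,-70]},{"travel": [0.26,-3.12,0],"dr": [0,0,-80]},{"travel": [0.29,-3.51,0],"dr": [0,0,-90]},{"travel": [0.32,-3.9,0],"dr": [0,0,-100]},{"travel": [0.35,-4.28,0],"dr": [0,0,-110]},{"travel": [0.38,-4.67,0],"dr": [0,0,-120]},{"travel": [0.42,-5.06,0],"dr": [0,0,-130]},{"travel": [0.45,-5.45,0],"dr": [0,0,-140]},{"travel": [0.48,-5.84,0],"dr": [0,0,-150]},{"travel": [0.51,-6.23,0],"dr": [0,0,-160]},{"travel": [0.546,-6.621,0],"dr": [0,0,-170]},{"travel": [0.546,-6.621,0],"dr": [0,0,-170]}]}}

```text
time_s: 21.1
tool_pos: [544.0, 175.7, 237.2]
eef_rot: [-0.234, 0.972, 0.0, -0.002]
ft_force: [0.7, 0.0, -5.5]
gripper_width: 9.2
grip_force: 80.4
```

>>> {"fn": "move_arm", "kwargs": {"rows": [{"travel": [0.05,0.55,0.1],"dr": [3.4,-2,-7.3]},{"travel": [0.1,1.1,0.2],"dr": [6.8,-3.9,-14.6]},{"travel": [0.15,1.65,0.3],"dr": [10.2,-5.9,-21.9]},{"travel": [0.2,2.2,0.4],"dr": [13.6,-7.8,-29.2]},{"travel": [0.25,2.75,0.5],"dr": [17,-9.8,-36.5]},{"travel": [0.31,3.3,0.6],"dr": [20.4,-11.7,-43.8]},{"travel": [0.36,3.85,0.7],"dr": [23.8,-13.7,-51.1]},{"travel": [0.408,4.41,0.809],"dr": [27.2,-15.64,-58.38]},{"travel": [0.408,4.41,0.809],"dr": [27.2,-15.64,-58.38]},{"travel": [0.408,4.41,0.809],"dr": [27.2,-15.64,-58.38]},{"travel": [0.408,4.41,0.809],"dr": [27.2,-15.64,-58.38]}]}}

```text
time_s: 22.48
tool_pos: [452.4, 323.5, 206.5]
eef_rot: [-0.662, 0.703, -0.188, 0.177]
ft_force: [0.8, -0.3, -4.4]
gripper_width: 8.8
grip_force: 80.5
```

```bash
python3 - <<'E'
from h import *
save(apply(load(),[0.546,-6.621,0],[0,0,-170]))
c,o=done([0.408,4.41,0.809],[27.2,-15.64,-58.38])
Rm=R.from_quat(o["eef_rot"]).as_matrix(); p=o["tool_pos"]
img,d,w=cloud("scene"); np.savez("scene3.npz",img=img,w=w,p=p,Rm=Rm)
s=img[200:350,340:500]; a=cv2.resize(s,None,fx=3.75,fy=3.75,interpolation=cv2.INTER_CUBIC)
cv2.imwrite("pics/scene3.png",cv2.cvtColor(a,cv2.COLOR_RGB2BGR))
P=(w-p)@Rm
k=(abs(P[...,0])<65)&(abs(P[...,1]+5)<5)&(P[...,2]<90)&(P[...,2]>25)
Q=P[k]; print("plate",k.sum(),np.round(np.percentile(Q,[0,1,2,50,98,99,100],axis=0),1).tolist())
img,d=bot.get_image("wrist"); cp=bot.camera_params("wrist"); np.savez("wrist3.npz",img=img,d=d,**cp)
cv2.imwrite("pics/w3.png",cv2.cvtColor(img,cv2.COLOR_RGB2BGR))
E
```

```text
t 22.48 pos err [ 1.18 -1.2  -0.15] rot err [-0.03  0.1   0.23] q [-0.02  0.18 -1.02  2.08  0.83  0.88  1.55] F [ 0.78 -0.29 -4.42] w 8.8 grip 80.5
plate 1267 [[-56.5, -9.8, 25.0], [-55.5, -8.8, 25.7], [-54.6, -8.4, 26.0], [-3.7, -5.3, 49.7], [51.8, -2.4, 79.0], [53.0, -2.0, 79.6], [54.4, -0.1, 80.8]]
```

View pics/scene3.png

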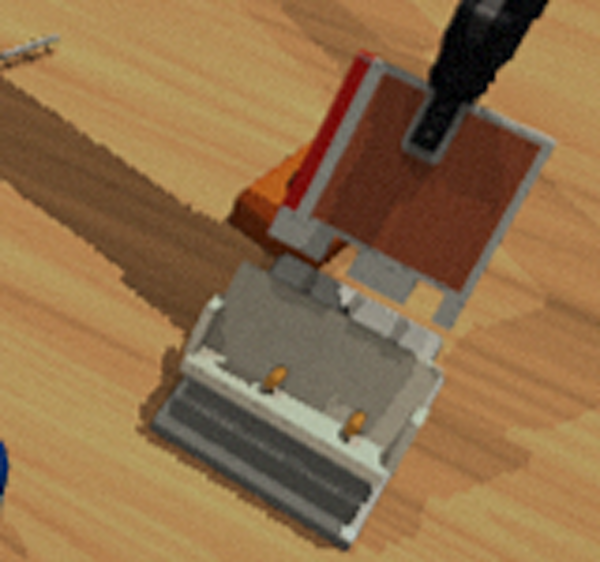

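View pics/w3.png

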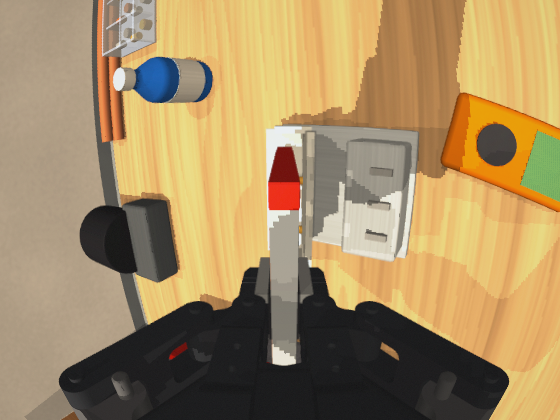

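```bash
python3 - <<'E'
from h import *
z=np.load("scene3.npz"); img,w,p,Rm=z["img"],z["w"],z["p"],z["Rm"]
hsv=cv2.cvtColor(img,cv2.COLOR_RGB2HSV).astype(int)
for src in ("3","0"):
    if src=="0": z0=np.load("scene.npz"); w=z0["w"]; hsv=cv2.cvtColor(z0["img"],cv2.COLOR_RGB2HSV).astype(int)
    m=box(w,[430,235,45],[600,410,106])
    for tol in (1.5,):
        Rc=Rplate(-3.2,30); O=np.array([526.5,320.5,50.]); L=(w-O)@Rc
        f=m&(L[...,2]>5)&(L[...,2]<58)&(abs(L[...,1])<56)&(abs(L[...,0]+5)<6)
        c,nn,k=plane(w[f],tol=2); print(src,"face x",np.round(np.median(L[f][:,0]),2),"n",np.round(nn,3),"vert",90-np.degrees(np.arccos(nn[2])),"yaw",np.degrees(np.arctan2(nn[1],nn[0])),f.sum())
        b=m&(hsv[...,0]>8)&(hsv[...,0]<28)&(hsv[...,1]>110)&(L[...,0]>0)
        for s in (-14,36):
            q=b&(abs(L[...,1]-s)<12); print(" pin",s,q.sum(),np.round(L[q].mean(0),1),np.round(L[q].max(0),1))
        s=m&(abs(L[...,1])<58)&(L[...,0]>0)&(L[...,0]<12)&(abs(L[...,2])<6)&~b; print(" sill z",np.round(np.median(L[s][:,2]),2),s.sum())
        a=m&(abs(L[...,0])<25)&(L[...,2]>5)&(L[...,2]<32)&(abs(L[...,1])>50); 
        print(" cheek y inner", [np.round(np.percentile(L[a&(sg*L[...,1]>0)&(L[...,0]>0)][:,1],[5,50,95]),1).tolist() for sg in (-1,1)])
# plate in cradle frame by scene3
w=z["w"]; P=(w-p)@Rm; k=(abs(P[...,0])<65)&(abs(P[...,1]+5)<5)&(P[...,2]<90)&(P[...,2]>-15)
for lo,hi in ((30,42),(42,54)):
    kk=k&(P[...,2]>lo)&(P[...,2]<hi); print("plate y ends",np.round(np.percentile(P[kk][:,0],[0,1,99,100]),1))
for lo,hi in ((66,70),(70,76)):
    kk=k&(P[...,2]>lo)&(P[...,2]<hi); h=np.sort(P[kk][:,0]); g=np.diff(h); i=np.argsort(g)[-3:]; print("gaps",[(round(h[j],1),round(h[j+1],1)) for j in sorted(i)])
for sg in (1,-1):
    kk=k&(abs(P[...,0]+sg*48)<6); print("bottom",np.round(np.percentile(P[kk][:,2],[97,99,100]),1))
c,nn,_=plane(w[k],tol=2); print("plate n in cradle",np.round(nn@Rplate(-3.2,30),3))
E
```

```text
3 face x -3.64 n [ 0.866 -0.049  0.497] vert 29.818425810037304 yaw -3.242631935687236 1159
 pin -14 24 [ 14.  -14.1  11.9] [ 21.7 -10.6  15.7]
 pin 36 22 [15.8 35.8 13.4] [25.8 39.  16.3]
 sill z 1.47 105
 cheek y inner [[-66.4, -62.5, -61.2], [60.0, 62.7, 65.3]]
0 face x -3.61 n [ 0.866 -0.051  0.497] vert 29.787096474023556 yaw -3.3486251681903423 1155
 pin -14 21 [ 13.8 -13.9  11.9] [ 22.3 -10.8  15.9]
 pin 36 22 [15.  35.8 13.1] [21.8 39.  16.4]
 sill z 1.39 105
 cheek y inner [[-66.4, -62.5, -61.1], [55.5, 62.7, 65.3]]
plate y ends [-56.3 -55.4  51.8  52.9]
plate y ends [-56.5 -55.2  52.3  53.3]
gaps [(np.float64(-45.8), np.float64(-29.3)), (np.float64(4.7), np.float64(20.8)), (np.float64(38.9), np.float64(41.1))]
gaps [(np.float64(-46.0), np.float64(-28.9)), (np.float64(-10.6), np.float64(-9.0)), (np.float64(3.5), np.float64(20.6))]
bottom [75.5 79.3 80.8]
bottom [77.1 78.8 79.7]
plate n in cradle [ 1.    -0.004 -0.01 ]
```

```bash
python3 - <<'E'
from h import *
c=load(); o=bot.get_obs(); print(o["tool_pos"]-c[0])
Rc=Rplate(-3.25,29.9); O=np.array([526.5,320.5,50.])+Rc@[1.1,-1.5,.5]; Rp=np.c_[-Rc[:,0],-Rc[:,1],Rc[:,2]]; Rt=Rtool(Rp)
T=O+(81+22)*Rc[:,2]+1.5*Rc[:,0]; up=T+45*Rc[:,2]; json.dump([O.tolist(),Rc.tolist()],open("cr.json","w"))
print(rel(c,up,Rt),rel(c,T,Rt))
E
```

```text
[ 0.91638994 -0.76133604 -0.02807098]
([0.036, 0.254, 0.62], [-0.1, 0.02, 0.05]) ([0.037, 0.256, 1.745], [-0.1, 0.02, 0.05])
```

>>> {"fn": "move_arm", "kwargs": {"rows": [{"travel": [0.036,0.254,0.62],"dr": [-0.1,0,0]},{"travel": [0.036,0.254,0.62],"dr": [-0.1,0,0]},{"travel": [0.036,0.254,1.1],"dr": [-0.1,0,0]},{"travel": [0.037,0.256,1.5],"dr": [-0.1,0,0]},{"travel": [0.037,0.256,1.745],"dr": [-0.1,0,0]},{"travel": [0.037,0.256,1.745],"dr": [-0.1,0,0]},{"travel": [0.037,0.256,1.745],"dr": [-0.1,0,0]},{"travel": [0.037,0.256,1.745],"dr": [-0.1,0,0]}]}}

```text
time_s: 23.58
tool_pos: [477.2, 322.2, 141.7]
eef_rot: [-0.664, 0.702, -0.188, 0.178]
ft_force: [0.0, 0.0, -3.8]
gripper_width: 9.3
grip_force: 80.2
```

```bash
cat > chk.py <<'E'
from h import *
import sys
t=eval(sys.argv[1]); c,o=done(t,eval(sys.argv[2])); p=o["tool_pos"]
Rm=R.from_quat(o["eef_rot"]).as_matrix(); O,Rc=map(np.array,json.load(open("cr.json")))
print("plate origin in cradle",np.round((p+81*Rm[:,2]-O)@Rc,2),"F cradle",np.round(o["ft_force"]@Rc,2))
img,d,w=cloud("scene"); L=(w-O)@Rc; hsv=cv2.cvtColor(img,cv2.COLOR_RGB2HSV).astype(int)
cv2.imwrite("pics/scene_%s.png"%sys.argv[3],cv2.cvtColor(cv2.resize(img[220:350,370:500],None,fx=4.5,fy=4.5,interpolation=cv2.INTER_CUBIC),cv2.COLOR_RGB2BGR))
k=(abs(L[...,1])<62)&(L[...,0]>2)&(L[...,0]<10)&(L[...,2]>36)&(L[...,2]<75); print("plate: y ends",np.round(np.percentile(L[k][:,1],[1,99]),1),"face x",np.median(L[k][:,0]))
b=(hsv[...,0]>8)&(hsv[...,0]<28)&(hsv[...,1]>110)&(L[...,0]>7)&(abs(L[...,2]-12)<8)
for s in (-14,36):
    q=b&(abs(L[...,1]-s)<12); print(" pin",s,q.sum(),np.round(L[q].mean(0),1) if q.sum() else "")
E
python3 chk.py "[0.037,0.256,1.745]" "[-0.1,0,0]" 4
```

```text
t 23.57 pos err [0.09 0.44 0.67] rot err [ 0.06 -0.04  0.  ] q [-0.09  0.32 -0.94  2.11  1.05  0.84  1.37] F [ 0.    0.   -3.84] w 9.3 grip 80.2
plate origin in cradle [ 1.98  0.51 22.56] F cradle [-1.91  0.   -3.33]
plate: y ends [-52.4  55.9] face x 7.291159823480719
 pin -14 17 [ 16.7 -12.7  12.7]
 pin 36 18 [15.8 37.4 12.1]
```

View pics/scene_4.png

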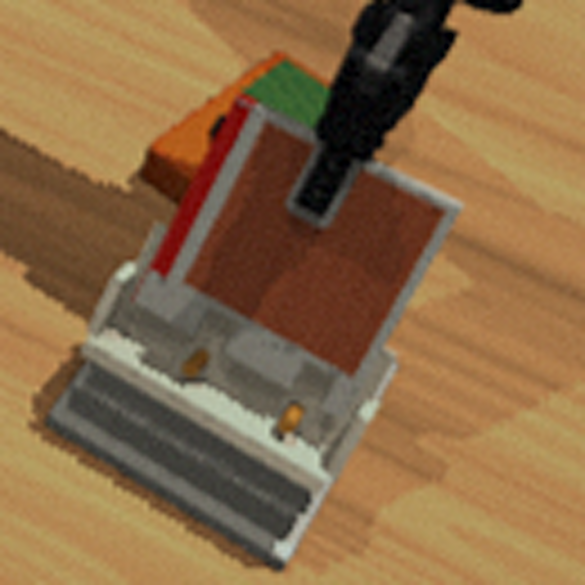

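>>> {"fn": "move_arm", "kwargs": {"rows": [{"travel": [0,0,0.1],"dr": [0,0,0]},{"travel": [0,0,0.2],"dr": [0,0,0]},{"travel": [0,0,0.3],"dr": [0,0,0]},{"travel": [0,0,0.4],"dr": [0,0,0]},{"travel": [0,0,0.5],"dr": [0,0,0]},{"travel": [0,0,0.5],"dr": [0,0,0]},{"travel": [0,0,0.5],"dr": [0,0,0]}]}}

```text
time_s: 24.5
tool_pos: [487.1, 321.3, 123.6]
eef_rot: [-0.664, 0.702, -0.187, 0.177]
ft_force: [-0.1, 0.1, -4.9]
gripper_width: 8.9
grip_force: 80.5
```

```bash
python3 chk.py "[0,0,0.5]" "[0,0,0]" 5
```

```text
t 24.5 pos err [ 0.03  0.1  -0.07] rot err [ 0. -0. -0.] q [-0.11  0.37 -0.92  2.11  1.1   0.83  1.33] F [-0.11  0.09 -4.95] w 8.9 grip 80.5
plate origin in cradle [1.49 0.13 1.95] F cradle [-2.57  0.08 -4.23]
plate: y ends [-52.3  55.6] face x 6.902125237708475
 pin -14 17 [ 17.1 -12.8  12.1]
 pin 36 17 [17.3 37.2 12.3]
```

>>> {"fn": "move_arm", "kwargs": {"rows": [{"travel": [0,0.015,0.02],"dr": [0,0,0]},{"travel": [0,0.03,0.04],"dr": [0,0,0]},{"travel": [0,0.03,0.06],"dr": [0,0,0]},{"travel": [0,0.03,0.06],"dr": [0,0,0]},{"travel": [0,0.03,0.06],"dr": [0,0,0]}]}}

```text
time_s: 25.18
tool_pos: [486.9, 321.3, 121.6]
eef_rot: [-0.664, 0.702, -0.188, 0.177]
ft_force: [-6.0, -2.6, 3.1]
gripper_width: 9.2
grip_force: 82.1
```

```bash
python3 chk.py "[0,0.03,0.06]" "[0,0,0]" 6
```

```text
t 25.18 pos err [-0.34  0.06  0.58] rot err [ 0.06  0.04 -0.02] q [-0.12  0.37 -0.91  2.12  1.11  0.83  1.33] F [-5.96 -2.6   3.06] w 9.2 grip 82.1
plate origin in cradle [0.37 0.01 0.29] F cradle [-3.51 -2.93  5.55]
plate: y ends [-52.7  55.5] face x 5.94058670427372
 pin -14 17 [ 17.3 -12.8  12.2]
 pin 36 17 [17.3 37.2 12.4]
```

>>> {"fn": "move_arm", "kwargs": {"rows": [{"travel": [0,0.01,0.02],"dr": [0,0,0]},{"travel": [0,0.02,0.04],"dr": [0,0,0]},{"travel": [0,0.02,0.04],"dr": [0,0,0]},{"travel": [0,0.02,0.04],"dr": [0,0,0]}]}}

```text
time_s: 25.72
tool_pos: [486.8, 321.3, 121.5]
eef_rot: [-0.664, 0.702, -0.189, 0.178]
ft_force: [-14.0, -6.2, 15.7]
gripper_width: 8.9
grip_force: 84.5
```

```bash
python3 chk.py "[0,0.02,0.04]" "[0,0,0]" 7
```

```text
t 25.73 pos err [-0.56  0.14  2.25] rot err [ 0.21  0.13 -0.04] q [-0.12  0.37 -0.91  2.12  1.12  0.84  1.32] F [-13.98  -6.24  15.67] w 8.9 grip 84.5
plate origin in cradle [ 0.43 -0.05  0.25] F cradle [-3.99 -7.03 20.37]
plate: y ends [-52.6  55.5] face x 5.785485415641004
 pin -14 18 [ 16.8 -12.9  12.4]
 pin 36 17 [17.3 37.2 12.4]
```

View pics/scene_7.png

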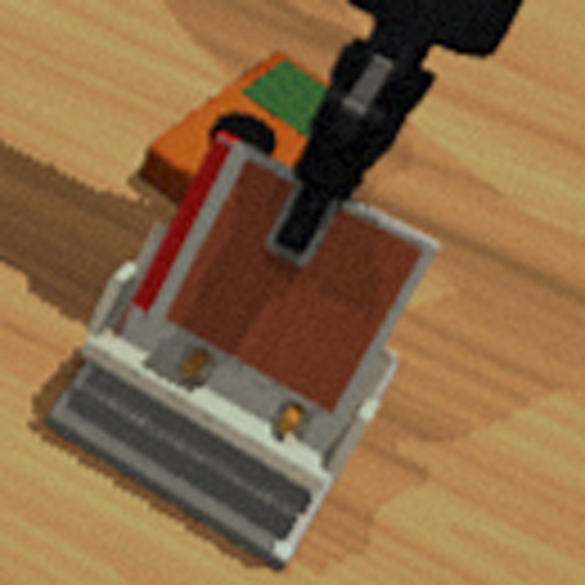

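>>> {"fn": "move_arm", "kwargs": {"rows": [{"travel": [0,-0.01,-0.05],"dr": [0,0,0]},{"travel": [0,-0.01,-0.05],"dr": [0,0,0]},{"travel": [0,-0.01,-0.05],"dr": [0,0,0]}]}}

```text
time_s: 26.15
tool_pos: [486.9, 321.6, 121.5]
eef_rot: [-0.664, 0.702, -0.188, 0.178]
ft_force: [-3.7, -1.7, 3.7]
gripper_width: 8.9
grip_force: 81.7
```

```bash
python3 chk.py "[0,-0.01,-0.05]" "[0,0,0]" 8
```

```text
t 26.15 pos err [0.17 0.35 0.37] rot err [ 0.05 -0.01 -0.01] q [-0.12  0.37 -0.91  2.12  1.11  0.83  1.32] F [-3.7  -1.73  3.7 ] w 8.9 grip 81.7
plate origin in cradle [0.29 0.4  0.26] F cradle [-1.28 -1.93  5.01]
plate: y ends [-52.5  55.9] face x 5.883483734880676
 pin -14 17 [ 17.2 -12.8  12.1]
 pin 36 17 [17.4 37.2 12.4]
```

>>> {"fn": "move_arm", "kwargs": {"rows": [{"travel": [0,0,0],"dr": [0,0,0]},{"travel": [0,0,0],"dr": [0,0,0]},{"travel": [0,0,0],"dr": [0,0,0]},{"travel": [0,0,0],"dr": [0,0,0]},{"travel": [0,0,0],"dr": [0,0,0]},{"travel": [0,0,0],"dr": [0,0,0]}], "fingers": 0.45}}

```text
time_s: 26.95
tool_pos: [486.8, 321.2, 121.1]
eef_rot: [-0.664, 0.702, -0.187, 0.177]
ft_force: [-0.3, 0.0, -0.5]
gripper_width: 38.5
grip_force: 0.0
```

```bash
python3 chk.py "[0,0,0]" "[0,0,0]" 9
```

```text
t 26.95 pos err [ 0.07 -0.03 -0.09] rot err [ 0.    0.01 -0.  ] q [-0.12  0.37 -0.91  2.12  1.11  0.83  1.32] F [-0.34  0.05 -0.48] w 38.5 grip 0.0
plate origin in cradle [-0.07 -0.01 -0.1 ] F cradle [-0.54  0.03 -0.25]
plate: y ends [-52.7  55.7] face x 5.3333269657899525
 pin -14 18 [ 16.8 -12.9  12.4]
 pin 36 18 [16.4 37.4 12.3]
```

Released and seated (the copper face settled 0.5 mm onto the rest). Now I withdraw along the tool axis.

>>> {"fn": "move_arm", "kwargs": {"rows": [{"travel": [0,0,-0.4],"dr": [0,0,0]},{"travel": [0,0,-1.2],"dr": [0,0,0]},{"travel": [0,0,-2.2],"dr": [0,0,0]},{"travel": [0,0,-3.2],"dr": [0,0,0]},{"travel": [0,0,-3.2],"dr": [0,0,0]},{"travel": [0,0,-3.2],"dr": [0,0,0]}]}}

```text
time_s: 27.75
tool_pos: [423.3, 323.9, 231.5]
eef_rot: [-0.664, 0.702, -0.188, 0.177]
ft_force: [1.3, -0.4, -0.1]
gripper_width: 38.9
grip_force: 0.0
```

```bash
python3 chk.py "[0,0,-3.2]" "[0,0,0]" 10
```

```text
t 27.75 pos err [ 0.27 -0.88 -0.6 ] rot err [0.   0.09 0.02] q [ 0.01  0.09 -1.07  2.08  0.71  0.89  1.62] F [ 1.26 -0.38 -0.13] w 38.9 grip 0.0
plate origin in cradle [-1.1000e-01 -1.0200e+00  1.2734e+02] F cradle [ 1.04 -0.31 -0.75]
plate: y ends [-52.6  55.9] face x 5.500548402201106
 pin -14 17 [ 16.5 -12.9  11.9]
 pin 36 18 [15.8 37.4 12.1]
```

View pics/scene_10.png

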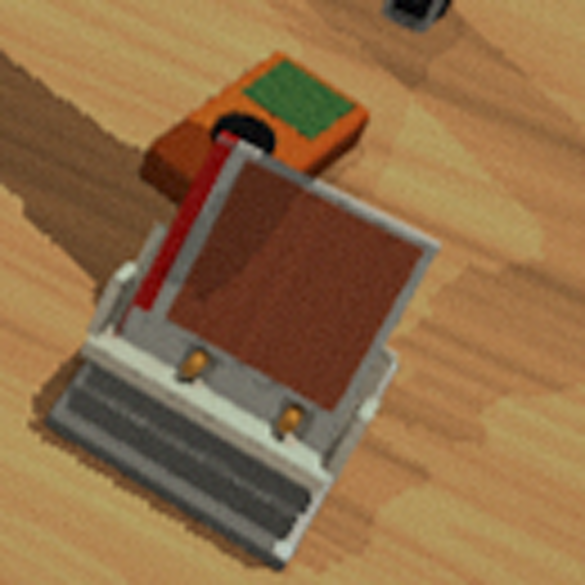

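```bash
python3 -c "
from bench import bot
print(bot.close_job())"
```

```text
the job is handed in; nothing more can be done
None
```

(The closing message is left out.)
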